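# Load an empty spool on the bench winder

### The arm

A 6-joint arm with a two-finger parallel gripper is mounted at the origin on the work surface. World frame = base frame: x ahead of the robot, y to its left, z up, the work surface at z = 0. Lengths are in m, angles in degrees, forces in N, time in s.
With the tool pointing down it reaches from about 0.275 to 0.975 m from the base axis. Payload 8.4 kg.
Tool frame: the origin (TCP) lies at the very end of the fingers, on their centre line; the grasp point (between the pads) lies 19 mm behind it (r.grip_depth is the distance from the TCP to the grasp point, in m); z points along the fingers, y is the line along which they close (so a half turn about z gives the same grasp; the last joint's range is limited). The gripper opens to 92 mm and grips with 3 to 60 N. Pads are 20 mm wide; open, the fingers measure 128 mm over their backs; the gripper's body (75 mm by 189 mm) begins 69 mm behind the grasp point.
Start: joints at [71.711, 20.225, 93.587, -0, 66.188, -0.138], TCP at [0.195, 0.594, 0.215] pointing down, gripper open.
Joint ranges: [-150.9, 150.9], [-52.94, 120.26], [3.33, 152.33], [-74.26, 254.26], [0, 154.13], [-172.89, 172.89]. Speed limits (degrees/s): [127.2, 127.2, 159.86, 180, 180, 180].

### API

Orientations are given as a 3x3 rotation matrix whose columns are the frame's x, y, z axes.
In Python, from station import r gives the robot as it stands.
- The arm moves only by the tool play_rows, never from a script. Its argument "rows" is a list of rows, each an object with "dp": the shift along the tool's x, y, z in m, a list of three; "rot": the turn, a rotation vector about the tool's x, y, z in rad, a list of three; "hand": the closure, from -1 (fully open) to 1 (shut), so that 0 is half open. In form: [{"dp": [dx, dy, dz], "rot": [ax, ay, az], "hand": hand}, ...]. A call has exactly 8 rows; each row is the pose to reach, as a shift and turn from the pose commanded when the call began, along the tool's axes at that moment; what a row does not reach only later rows make up. A row lasts 1/10 s, in which the tool goes at most 50 mm and 8.59 degrees, less where a joint would pass 70% of its speed; a pose out of reach is approached as far as the arm can. A call with a gripper value outside its range is refused whole. The fingers move at their own pace and stop on an object; "force" is the grip in N (left out, the last holds). Time passes only in rows, so rows that repeat a pose let the fingers close, or fill a call up. It gives the time, the measured TCP pose, the force, the opening and the grip force at its end, in the units of the state.
- r.read_state(): the state, without advancing time (a new reading comes with each control period).
- r.read_camera(name): name is "scene" or "side" or "wrist"; returns (picture, depth): 384x512x3 uint8, red, green, blue; 384x512 float32, m along the optical axis (not along the pixel's ray), 0 where there is no reading.
- r.calibration(name): a dict with "mtx" (3x3 intrinsics, pixels), "eye" and "orientation" of the camera in the world. Camera axes: x right, y up, looking along -z (the intrinsics and any distortion apply to the point x, -y, -z); pixel columns grow to the right and rows downward; lengths in m; the calibration is good to about 2 mm. A picture is of the moment at which its call begins: read the wrist's pose just before it. calibration takes no time and is no camera call; for the wrist camera it gives the pose at the moment of the call.
- r.job_done(): hands the job in; it is judged then, once.
Trained networks look in the newest picture that a camera, given by its name, has taken for a name from the list of things; names that differ only in an ending like _2 or _b are one class to them, and where a whole thing is asked for, a point or a joint stands for the part that bears it (a point fixed in the world has none). Each returns a list of dicts, best first, with "conf" (0 to 1); they miss things now and then, are a little off and sometimes report something else, mostly with a low value. They report only what shows in the picture. A call takes as long as a camera call. They do not tell look-alikes from the thing itself.
- r.masks_of(camera, name): "mask" (384x512 bool, what is visible of it) and "rect" ([left, top, width, height] in pixels, round what is visible of it).
The state is a dict: "time_s": time; "qpos": joint angles; "qd": joint speeds; "joint_efforts": joint torques, N m; "eef_pos": TCP position; "tcp_rot": TCP orientation; "force": force on the tool from outside, world axes, zero at the start; "ft_torque": the same for the moment, N m; "grip_width": finger opening in m; "grip_force": force on a finger pad.
Only numpy, scipy, OpenCV 4.12 (cv2) and the standard library are available. Lean on these libraries where they do the work, as an engineer would, in place of code of your own. Each camera call takes 0.05 s, during which the arm holds its last target. There are 200 camera calls.

### The job

Take the tall, narrow empty spool and put it on the upright spindle of the bench winder, with the spindle through its bore. Lower it gently until it sits fully down and flat on the winder's platter, then let go, and do not shift the squat spool or the motor on the bench.

Things in the scene. Friction and masses are not known exactly. Their poses are not given: they have to be found in the camera images.
- tall_spool: Spool to mount: empty white plastic, loose, upright on the bench, about 80 g, 64 mm tall. Two equal flanges, 56 mm diameter, 8 mm thick, at the ends of a 44 mm barrel; open bore of 34 mm diameter right through. Origin: on its axis at the underside; z up along the axis; yaw does not matter. Top flange rim (56 to 64 mm above origin) can be pinched from above across the diameter.
- squat_spool: Bystander, leave in place: loose white plastic spool of the same make but low and broad: 34 mm tall, flanges 76 mm in diameter, bore 34 mm. Origin: on its axis at the underside; z up.
- motor: Bystander, leave in place: loose black round motor standing on end, 58 mm in diameter, 42 mm tall, about 300 g. Origin: centre of its underside; z up. The two spools and the motor stand in any order.
- seat (a point): Point on the spindle axis at the top of the round black platter (64 mm diameter) of the grey winder, fixed to the bench; spool underside rests here, 32 mm above bench; z up. Steel spindle: 12 mm diameter, 70 mm above this point, top 10 mm tapered; bore has 11 mm to spare all round. x points to a gearbox with crank, 90 to 175 mm along x, top 18 mm above this point. Nothing on it turns.
Things that resemble listed ones, but are neither listed nor needed, are in the scene too. Leave any orange or yellow look-alike of the tall_spool alone.

How it is judged (in metres and radians):
At the end, for the whole second after the job is handed in: The tall spool is on the spindle (its axis within 14 mm of the spindle's, which any place on the spindle meets), its underside within 4 mm of the platter's top, upright within about 7 degrees, released and at rest (horizontal distance between tall_spool and seat below 0.014 m and z of tall_spool in the frame of seat between -0.004 and 0.004 m and angle between tall_spool's own z axis and vertical below 0.12 rad and linear speed of tall_spool below 0.02 m/s); the robot touches nothing.
It fails at once if the squat spool is shifted by more than 30 mm (distance of squat_spool from where it was at the start of the episode above 0.03 m).
It fails at once if the motor is shifted by more than 30 mm (distance of motor from where it was at the start of the episode above 0.03 m).
It fails at once if the tall spool is dropped down the spindle (faster than 0.6 m/s there) (horizontal distance between tall_spool and seat below 0.025 m and z of tall_spool in the frame of seat below 0.07 m and linear speed of tall_spool above 0.6 m/s).
It also fails if it takes over 42 s, if anything falls off the work surface, if the arm or the gripper's body presses on something with over 40 N, if the wrist force passes 120 N, or if a joint passes its speed limit or range.

## Working session

There is one attempt and no reset: what is moved stays moved. The work goes in short steps, Python scripts to look and compute and a tool call to move; the robot and the scene stay as the last step left them, time stands still between calls to the robot, and variables do not carry over. Pictures are saved under pics/ and viewed, at most 10 in all, crops included, and the job is handed in when it is done.

Besides the shell and the picture viewer there is one more tool, called as name([rows], argument=value, ...), one row to a line, values as JSON. play_rows: Moves the arm, as the interface text tells. Its arguments: {"type":"object","properties":{"rows":{"type":"array"},"force":{"type":"number"}},"required":["rows"]}

```bash
ls; mkdir -p pics
cat > h.py <<'E'
from station import r
import numpy as np, cv2
def snap(c,fn=None):
    cal=r.calibration(c); im,d=r.read_camera(c)
    if fn: cv2.imwrite('pics/'+fn,im[:,:,::-1])
    return cal,im,d
def pts(cal,d,m):
    v,u=np.nonzero(m&(d>0)); z=d[v,u]; K=np.array(cal['mtx'])
    x=(u-K[0,2])/K[0,0]*z; y=(v-K[1,2])/K[1,1]*z
    return (np.array(cal['orientation'])@np.array([x,-y,-z])).T+np.array(cal['eye'])
E
python3 - <<'E'
from h import *
for c in ('scene','side'):
    cal,im,d=snap(c,c+'0.png'); print(c,cal['eye'])
    for n in ('tall_spool','squat_spool','motor','seat'):
        for o in r.masks_of(c,n):
            p=pts(cal,d,o['mask']); 
            if len(p)>5: print(n,round(o['conf'],2),o['rect'],len(p),np.round(np.percentile(p,[2,50,98],axis=0),3).tolist(),im[o['mask']].mean(0).round())
print(r.read_state()['tcp_rot'])
E
```

```text
pics
scene [ 0.89006476 -0.42401259  0.52878348]
tall_spool 0.88 [261.3, 178.5, 26.1, 37.9] 902 [[0.48, 0.007, 0.004], [0.511, 0.023, 0.045], [0.53, 0.055, 0.066]] [211. 183.  55.]
tall_spool 0.79 [187.6, 193.0, 30.8, 42.5] 1004 [[0.423, -0.125, 0.005], [0.455, -0.105, 0.045], [0.471, -0.076, 0.066]] [212. 203. 188.]
tall_spool 0.76 [173.3, 166.5, 32.2, 35.3] 775 [[0.321, -0.084, 0.004], [0.355, -0.064, 0.048], [0.371, -0.033, 0.066]] [210. 185.  65.]
tall_spool 0.69 [233.0, 210.4, 32.5, 46.0] 1177 [[0.526, -0.106, 0.002], [0.556, -0.087, 0.044], [0.575, -0.055, 0.066]] [213. 121.  51.]
tall_spool 0.61 [127.0, 207.1, 38.4, 45.3] 1209 [[0.367, -0.225, 0.001], [0.409, -0.203, 0.043], [0.424, -0.173, 0.066]] [209. 184.  58.]
squat_spool 0.79 [85.6, 281.9, 58.9, 54.5] 2213 [[0.465, -0.361, 0.002], [0.505, -0.329, 0.033], [0.532, -0.293, 0.036]] [227. 222. 212.]
motor 0.86 [277.8, 267.8, 29.7, 38.6] 1227 [[0.646, -0.14, 0.006], [0.676, -0.121, 0.038], [0.698, -0.087, 0.044]] [101.  96.  94.]
motor 0.42 [188.5, 192.7, 30.5, 41.6] 1013 [[0.422, -0.125, 0.005], [0.455, -0.106, 0.045], [0.471
[... 597 characters left out ...]
 [213. 188.  50.]
tall_spool 0.68 [201.7, 219.5, 29.0, 40.6] 987 [[0.316, -0.085, 0.006], [0.335, -0.07, 0.046], [0.364, -0.036, 0.067]] [213. 188.  49.]
squat_spool 0.65 [351.3, 255.7, 47.8, 43.2] 1574 [[0.457, -0.363, 0.003], [0.484, -0.331, 0.034], [0.526, -0.293, 0.038]] [221. 217. 207.]
motor 0.82 [325.6, 182.4, 24.1, 23.9] 562 [[0.638, -0.14, 0.004], [0.654, -0.121, 0.036], [0.691, -0.085, 0.045]] [77. 75. 75.]
seat 0.71 [178.5, 118.0, 86.6, 55.2] 2231 [[0.505, 0.2, 0.005], [0.611, 0.261, 0.027], [0.752, 0.331, 0.07]] [154. 157. 157.]
[[-9.50230653e-01  3.11547278e-01 -2.31576923e-05]
 [ 3.11547279e-01  9.50230651e-01 -5.03713856e-05]
 [ 6.31208100e-06 -5.50791506e-05 -9.99999998e-01]]
```

View pics/scene0.png

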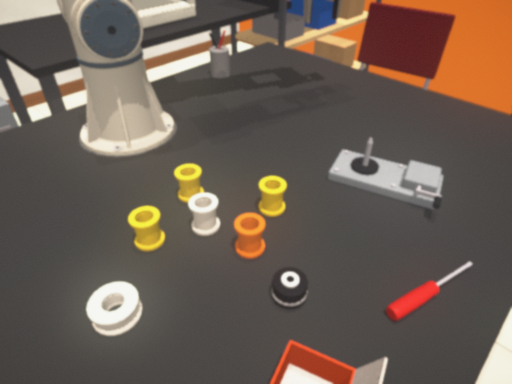

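Run:
```python
from h import *
cal,im,d=snap('scene')
cv2.imwrite('pics/crop.png',cv2.resize(im[110:270,120:450,::-1],None,fx=2.4,fy=2.4,interpolation=cv2.INTER_CUBIC))
# top-rim circle fits
from scipy.optimize import least_squares
def circ(p): return least_squares(lambda q:np.hypot(p[:,0]-q[0],p[:,1]-q[1])-q[2],[*p[:,:2].mean(0),.03],loss='soft_l1',f_scale=.002).x
for c in ('scene','side'):
    cal,im,d=snap(c)
    p=pts(cal,d,d>0)
    top=p[(abs(p[:,2]-.064)<.004)&(np.hypot(p[:,0]-.447,p[:,1]+.1)<.045)]
    print(c,'top',len(top),(top[:,:2].min(0)+top[:,:2].max(0))/2 if len(top) else 0,np.ptp(top[:,:2],axis=0) if len(top) else 0)
    w=p[(p[:,0]>.48)&(p[:,0]<.8)&(p[:,1]>.18)&(p[:,1]<.4)&(p[:,2]>.06)]
    print('spindle',len(w),np.round(np.c_[w][np.argsort(w[:,2])][::max(1,len(w)//25)],3).tolist())
    g=p[(p[:,0]>.45)&(p[:,0]<.8)&(p[:,1]>.15)&(p[:,1]<.4)&(abs(p[:,2]-.032)<.004)]
    print('plat',len(g),np.round(np.percentile(g,[1,50,99],axis=0),3).tolist())
```

```text
scene top 345 [ 0.44426831 -0.09950348] [0.05540215 0.05500791]
spindle 92 [[0.587, 0.269, 0.06], [0.58, 0.263, 0.062], [0.584, 0.264, 0.064], [0.581, 0.264, 0.065], [0.588, 0.269, 0.066], [0.587, 0.265, 0.067], [0.581, 0.263, 0.068], [0.586, 0.266, 0.069], [0.586, 0.266, 0.072], [0.584, 0.261, 0.073], [0.579, 0.265, 0.074], [0.577, 0.266, 0.076], [0.584, 0.262, 0.078], [0.578, 0.265, 0.079], [0.584, 0.263, 0.08], [0.583, 0.262, 0.083], [0.589, 0.265, 0.084], [0.586, 0.266, 0.085], [0.584, 0.259, 0.087], [0.584, 0.262, 0.088], [0.588, 0.268, 0.09], [0.586, 0.264, 0.091], [0.581, 0.263, 0.092], [0.585, 0.265, 0.093], [0.581, 0.262, 0.095], [0.586, 0.266, 0.095], [0.583, 0.265, 0.097], [0.586, 0.266, 0.098], [0.58, 0.267, 0.1], [0.582, 0.267, 0.101], [0.583, 0.268, 0.103]]
plat 462 [[0.519, 0.214, 0.028], [0.592, 0.262, 0.033], [0.754, 0.33, 0.036]]
side top 306 [ 0.44206971 -0.10109051] [0.05647777 0.05476548]
spindle 66 [[0.578, 0.266, 0.06], [0.583, 0.264, 0.062], [0.578, 0.265, 0.064], [0.584, 0.265, 0.064], [0.577, 0.26, 0.066], [0.572, 0.262, 0.066], [0.575, 0.265, 0.067], [0.578, 0.265, 0.069], [0.579, 0.262, 0.07], [0.574, 0.264, 0.071], [0.58, 0.263, 0.072], [0.583, 0.262, 0.075], [0.574, 0.259, 0.076], [0.576, 0.262, 0.077], [0.578, 0.264, 0.079], [0.579, 0.261, 0.079], [0.576, 0.266, 0.082], [0.577, 0.262, 0.083], [0.575, 0.268, 0.084], [0.575, 0.264, 0.086], [0.574, 0.267, 0.088], [0.578, 0.259, 0.089], [0.58, 0.261, 0.091], [0.577, 0.261, 0.092], [0.581, 0.263, 0.093], [0.573, 0.265, 0.094], [0.576, 0.268, 0.095], [0.577, 0.265, 0.096], [0.577, 0.261, 0.097], [0.581, 0.265, 0.098], [0.582, 0.267, 0.1], [0.576, 0.267, 0.102], [0.579, 0.267, 0.104]]
plat 383 [[0.513, 0.207, 0.028], [0.585, 0.263, 0.033], [0.752, 0.329, 0.036]]
```

View pics/crop.png

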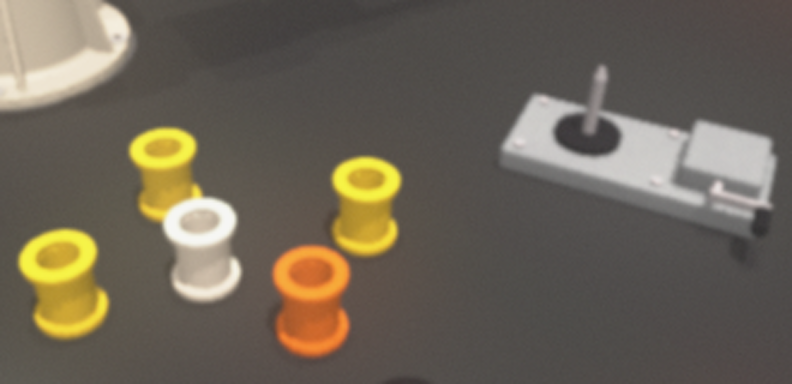

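Candidates for the tall spool in the scene picture:
- White at (204,213).
- Yellow at (188,180), (271,195) and (146,227).
- Orange at (250,235).
- White squat spool at (115,307).

The crop confirms the white one at (204,213), tall and narrow. It is at about (0.443, -0.100) with its top at 64 mm. The spindle is at about (0.581, 0.264).

I'll close along the 37° line, which lies in the gap between the look-alikes.

play_rows([
  {"dp":[-0.03,-0.038,0],"rot":[0,0,0.1],"hand":-1},
  {"dp":[-0.06,-0.076,0],"rot":[0,0,0.2],"hand":-1},
  {"dp":[-0.09,-0.115,0],"rot":[0,0,0.3],"hand":-1},
  {"dp":[-0.12,-0.153,0],"rot":[0,0,0.4],"hand":-1},
  {"dp":[-0.15,-0.192,0],"rot":[0,0,0.5],"hand":-1},
  {"dp":[-0.18,-0.23,0],"rot":[0,0,0.607],"hand":-1},
  {"dp":[-0.21,-0.27,0],"rot":[0,0,0.607],"hand":-1},
  {"dp":[-0.24,-0.309,0],"rot":[0,0,0.607],"hand":-1},
])

```text
time_s: 1.45
eef_pos: [0.3267, 0.2238, 0.2149]
tcp_rot: [[-0.603, 0.798, 0.001], [0.798, 0.603, 0.0], [-0.0, 0.001, -1.0]]
force: [0.5, -0.1, 0.4]
grip_width: 0.0917
grip_force: 0.0
```

```bash
cat >> h.py <<'E'
def delta(x,y,z):
    s=r.read_state(); print('t',s['time_s'],'tcp',np.round(s['eef_pos'],4),'f',np.round(s['force'],1),'w',s['grip_width'],s['grip_force'])
    R=np.array(s['tcp_rot']); print('yang',np.degrees(np.arctan2(R[1,1],R[0,1])),'dp',np.round(R.T@(np.array([x,y,z])-s['eef_pos']),4))
E
python3 -c "
from h import *
delta(.443,-.1,.16)"
```

```text
t 1.45 tcp [0.3267 0.2238 0.2149] f [ 0.5 -0.1  0.4] w 0.09170880230250321 0.0
yang 37.09349732482361 dp [-0.3284 -0.1026  0.0548]
```

play_rows([
  {"dp":[-0.045,-0.014,0.005],"rot":[0,0,0],"hand":-1},
  {"dp":[-0.09,-0.028,0.012],"rot":[0,0,0],"hand":-1},
  {"dp":[-0.135,-0.042,0.02],"rot":[0,0,0],"hand":-1},
  {"dp":[-0.18,-0.056,0.028],"rot":[0,0,0],"hand":-1},
  {"dp":[-0.225,-0.07,0.036],"rot":[0,0,0],"hand":-1},
  {"dp":[-0.27,-0.084,0.045],"rot":[0,0,0],"hand":-1},
  {"dp":[-0.31,-0.097,0.055],"rot":[0,0,0],"hand":-1},
  {"dp":[-0.33,-0.104,0.055],"rot":[0,0,0],"hand":-1},
])

```text
time_s: 2.25
eef_pos: [0.4428, -0.1034, 0.1587]
tcp_rot: [[-0.601, 0.799, -0.001], [0.799, 0.601, -0.0], [0.0, -0.001, -1.0]]
force: [0.0, 0.6, -0.2]
grip_width: 0.0921
grip_force: 0.0
```

Run:
```python
from h import *
delta(.443,-.1,.041)
cal,im,d=snap('wrist','w1.png')
for o in r.masks_of('wrist','tall_spool'):
    p=pts(cal,d,o['mask']); t=p[abs(p[:,2]-.064)<.006]; print(o['conf'],o['rect'],len(t),im[o['mask']].mean(0).round(), np.round([t[:,:2].min(0),t[:,:2].max(0),(t[:,:2].min(0)+t[:,:2].max(0))/2],4).tolist() if len(t) else '')
```

```text
t 2.25 tcp [ 0.4428 -0.1034  0.1587] f [ 0.   0.6 -0.2] w 0.09212931555641837 0.0
yang 36.951939326111926 dp [0.0026 0.0023 0.1177]
0.94 [226.6, 148.2, 64.5, 73.6] 2189 [229. 226. 216.] [[0.4139, -0.1263], [0.4686, -0.0716], [0.4413, -0.099]]
0.91 [323.4, 192.3, 77.4, 63.3] 967 [213. 133.   2.] [[0.5183, -0.1023], [0.5717, -0.0526], [0.545, -0.0775]]
0.72 [113.0, 198.2, 80.8, 73.2] 923 [217. 199.   2.] [[0.367, -0.2188], [0.4224, -0.1708], [0.3947, -0.1948]]
0.7 [150.3, 31.5, 78.2, 79.3] 2943 [223. 199.   0.] [[0.3155, -0.0849], [0.3704, -0.0301], [0.343, -0.0575]]
```

View pics/w1.png

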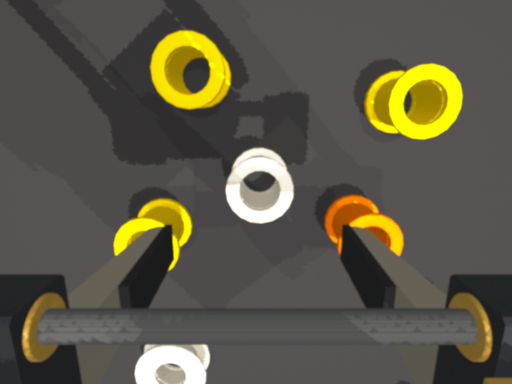

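The wrist picture shows the white tall spool at (260,187), between the open fingers and with nothing in their way. It is at (0.442, -0.099). Now I go down and grip.

play_rows([
  {"dp":[0.002,0.001,0.02],"rot":[0,0,0],"hand":-1},
  {"dp":[0.004,0.002,0.045],"rot":[0,0,0],"hand":-1},
  {"dp":[0.004,0.002,0.07],"rot":[0,0,0],"hand":-1},
  {"dp":[0.004,0.002,0.095],"rot":[0,0,0],"hand":-1},
  {"dp":[0.004,0.002,0.11],"rot":[0,0,0],"hand":-1},
  {"dp":[0.004,0.002,0.118],"rot":[0,0,0],"hand":-1},
  {"dp":[0.004,0.002,0.118],"rot":[0,0,0],"hand":-1},
  {"dp":[0.004,0.002,0.118],"rot":[0,0,0],"hand":-0.5},
], force=20)

```text
time_s: 3.15
eef_pos: [0.442, -0.0957, 0.0422]
tcp_rot: [[-0.603, 0.798, 0.001], [0.798, 0.603, -0.0], [-0.0, 0.0, -1.0]]
force: [0.2, -0.5, 0.1]
grip_width: 0.086
grip_force: 0.0
```

play_rows([
  {"dp":[0,0,0],"rot":[0,0,0],"hand":0.3},
  {"dp":[0,0,0],"rot":[0,0,0],"hand":0.3},
  {"dp":[0,0,0],"rot":[0,0,0],"hand":0.6},
  {"dp":[0,0,0],"rot":[0,0,0],"hand":1},
  {"dp":[0,0,0],"rot":[0,0,0],"hand":1},
  {"dp":[0,0,0],"rot":[0,0,0],"hand":1},
  {"dp":[0,0,0],"rot":[0,0,0],"hand":1},
  {"dp":[0,0,0],"rot":[0,0,0],"hand":1},
], force=20)

```text
time_s: 3.95
eef_pos: [0.4418, -0.0962, 0.0419]
tcp_rot: [[-0.603, 0.798, 0.0], [0.798, 0.603, -0.0], [-0.0, 0.0, -1.0]]
force: [-1.6, -0.4, 5.6]
grip_width: 0.0551
grip_force: 20.0
```

play_rows([
  {"dp":[0,0,-0.008],"rot":[0,0,0],"hand":1},
  {"dp":[0,0,-0.025],"rot":[0,0,0],"hand":1},
  {"dp":[0,0,-0.045],"rot":[0,0,0],"hand":1},
  {"dp":[0,0,-0.07],"rot":[0,0,0],"hand":1},
  {"dp":[0,0,-0.095],"rot":[0,0,0],"hand":1},
  {"dp":[0,0,-0.12],"rot":[0,0,0],"hand":1},
  {"dp":[0,0,-0.135],"rot":[0,0,0],"hand":1},
  {"dp":[0,0,-0.14],"rot":[0,0,0],"hand":1},
])

```text
time_s: 4.75
eef_pos: [0.4424, -0.0963, 0.1835]
tcp_rot: [[-0.603, 0.798, 0.003], [0.798, 0.603, -0.001], [-0.002, 0.002, -1.0]]
force: [0.4, -0.2, -0.7]
grip_width: 0.0554
grip_force: 20.0
```

Run:
```python
from h import *
delta(.580,.267,.182)
cal,im,d=snap('side')
p=pts(cal,d,d>0); c=im[d>0]
q=p[(np.hypot(p[:,0]-.442,p[:,1]+.098)<.05)&(p[:,2]>.09)]
print(np.round(np.percentile(q,[1,50],axis=0),3))
print([ (o['conf'],o['rect']) for o in r.masks_of('side','tall_spool')])
```

```text
t 4.75 tcp [ 0.4424 -0.0963  0.1835] f [ 0.4 -0.2 -0.7] w 0.05539766520743293 19.99981189146638
yang 37.06969417656938 dp [0.2069 0.3288 0.0016]
[[ 0.397 -0.14   0.15 ]
 [ 0.416 -0.121  0.382]]
[(0.94, [231.9, 174.7, 28.1, 36.1]), (0.85, [267.7, 238.6, 35.6, 49.9]), (0.79, [201.1, 220.4, 30.9, 38.3]), (0.69, [282.1, 185.1, 24.3, 34.3])]
```

play_rows([
  {"dp":[0.008,0.013,0],"rot":[0,0,0],"hand":1},
  {"dp":[0.025,0.04,0],"rot":[0,0,0],"hand":1},
  {"dp":[0.045,0.072,0],"rot":[0,0,0],"hand":1},
  {"dp":[0.067,0.106,0],"rot":[0,0,0],"hand":1},
  {"dp":[0.089,0.141,0],"rot":[0,0,0],"hand":1},
  {"dp":[0.109,0.173,0],"rot":[0,0,0],"hand":1},
  {"dp":[0.122,0.194,0],"rot":[0,0,0],"hand":1},
  {"dp":[0.127,0.202,0],"rot":[0,0,0],"hand":1},
])

```text
time_s: 5.65
eef_pos: [0.5262, 0.1289, 0.1802]
tcp_rot: [[-0.604, 0.797, -0.002], [0.797, 0.604, -0.0], [0.001, -0.001, -1.0]]
force: [-0.1, -0.1, -0.6]
grip_width: 0.0552
grip_force: 20.0
```

play_rows([
  {"dp":[0.008,0.013,0],"rot":[0,0,0],"hand":1},
  {"dp":[0.022,0.035,0],"rot":[0,0,0],"hand":1},
  {"dp":[0.04,0.063,0],"rot":[0,0,0],"hand":1},
  {"dp":[0.056,0.09,0],"rot":[0,0,0],"hand":1},
  {"dp":[0.07,0.112,0],"rot":[0,0,0],"hand":1},
  {"dp":[0.078,0.124,0],"rot":[0,0,0],"hand":1},
  {"dp":[0.08,0.127,0],"rot":[0,0,0],"hand":1},
  {"dp":[0.08,0.127,0],"rot":[0,0,0],"hand":1},
])

```text
time_s: 6.45
eef_pos: [0.579, 0.2668, 0.1811]
tcp_rot: [[-0.603, 0.798, -0.001], [0.798, 0.603, -0.001], [-0.0, -0.001, -1.0]]
force: [0.3, 0.4, -1.0]
grip_width: 0.0554
grip_force: 20.0
```

Run:
```python
from h import *
delta(.580,.267,.182)
ims=[]
for c in ('scene','side'):
    cal,im,d=snap(c)
    p=pts(cal,d,d>0)
    near=p[np.hypot(p[:,0]-.58,p[:,1]-.266)<.05]
    eye=np.array(cal['eye'])
    for nm,lo,hi,rad in (('spindle',.05,.1,.006),('lowflange',.141,.147,.028),('topflange',.197,.203,.028)):
        q=near[(near[:,2]>lo)&(near[:,2]<hi)]
        if nm=='spindle': q=q[np.hypot(q[:,0]-.58,q[:,1]-.266)<.02]
        if len(q)<5: print(c,nm,len(q)); continue
        from scipy.optimize import least_squares
        e=eye[:2]-q[:,:2].mean(0); e/=np.linalg.norm(e)
        f=least_squares(lambda s:np.hypot(q[:,0]-s[0],q[:,1]-s[1])-rad,q[:,:2].mean(0)-e*rad*.7,loss='soft_l1',f_scale=.002).x
        print(c,nm,len(q),f.round(4))
    print('zmin white',[ (round(o['conf'],2),o['rect']) for o in r.masks_of(c,'tall_spool')])
    K=np.array(cal['mtx']); P=np.array(cal['orientation']).T@(np.array([.58,.266,.12])-eye)
    u,v=K[0,0]*P[0]/-P[2]+K[0,2],K[1,1]*-P[1]/-P[2]+K[1,2]; u,v=int(u),int(v)
    a=max(0,v-50);b=max(0,u-50); ims.append(cv2.resize(im[a:a+100,b:b+100,::-1],(390,390)))
cv2.imwrite('pics/fit.png',np.hstack(ims))
```

```text
t 6.45 tcp [0.579  0.2668 0.1811] f [ 0.3  0.4 -1. ] w 0.055422198378681384 19.999883850105107
yang 37.07321128000243 dp [-0.0004  0.0009 -0.0009]
scene spindle 107 [0.5818 0.2692]
scene lowflange 64 [0.582  0.2654]
scene topflange 153 [0.5823 0.2624]
zmin white [(0.91, [235.4, 214.5, 29.9, 41.1]), (0.82, [127.1, 209.5, 38.4, 41.2]), (0.74, [359.8, 89.4, 32.8, 40.6]), (0.72, [258.8, 179.1, 28.4, 33.6]), (0.65, [171.6, 164.6, 32.1, 38.3])]
side spindle 74 [0.5801 0.2684]
side lowflange 28 [0.581  0.2639]
side topflange 60 [0.5682 0.2618]
zmin white [(0.94, [280.8, 187.2, 26.5, 32.1]), (0.71, [193.2, 84.9, 19.9, 30.2]), (0.68, [201.9, 218.4, 28.3, 42.2]), (0.55, [270.3, 239.7, 32.9, 46.3]), (0.55, [232.2, 172.8, 26.7, 38.6])]
```

View pics/fit.png

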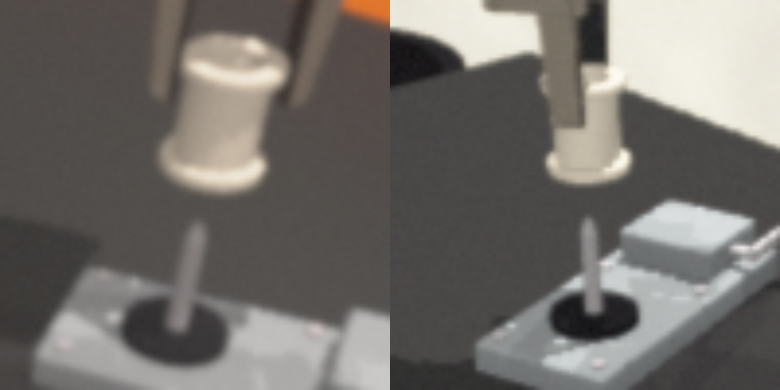

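The picture shows the spool upright in the grip, just above the spindle, about 4 mm short in y. I'll correct that and lower it.

play_rows([
  {"dp":[0.003,0.0025,0],"rot":[0,0,0],"hand":1},
  {"dp":[0.003,0.0025,0.01],"rot":[0,0,0],"hand":1},
  {"dp":[0.003,0.0025,0.025],"rot":[0,0,0],"hand":1},
  {"dp":[0.003,0.0025,0.04],"rot":[0,0,0],"hand":1},
  {"dp":[0.003,0.0025,0.055],"rot":[0,0,0],"hand":1},
  {"dp":[0.003,0.0025,0.07],"rot":[0,0,0],"hand":1},
  {"dp":[0.003,0.0025,0.08],"rot":[0,0,0],"hand":1},
  {"dp":[0.003,0.0025,0.085],"rot":[0,0,0],"hand":1},
])

```text
time_s: 7.45
eef_pos: [0.5789, 0.271, 0.0949]
tcp_rot: [[-0.603, 0.798, -0.002], [0.798, 0.603, -0.001], [0.0, -0.002, -1.0]]
force: [-0.2, -0.4, -0.4]
grip_width: 0.0553
grip_force: 20.0
```

play_rows([
  {"dp":[0,0,0.004],"rot":[0,0,0],"hand":1},
  {"dp":[0,0,0.008],"rot":[0,0,0],"hand":1},
  {"dp":[0,0,0.012],"rot":[0,0,0],"hand":1},
  {"dp":[0,0,0.015],"rot":[0,0,0],"hand":1},
  {"dp":[0,0,0.017],"rot":[0,0,0],"hand":1},
  {"dp":[0,0,0.018],"rot":[0,0,0],"hand":1},
  {"dp":[0,0,0.019],"rot":[0,0,0],"hand":1},
  {"dp":[0,0,0.019],"rot":[0,0,0],"hand":1},
])

```text
time_s: 8.25
eef_pos: [0.5796, 0.2713, 0.0776]
tcp_rot: [[-0.603, 0.798, 0.0], [0.798, 0.603, 0.0], [-0.0, 0.0, -1.0]]
force: [0.4, 0.3, -0.7]
grip_width: 0.0553
grip_force: 20.0
```

play_rows([
  {"dp":[0,0,0.001],"rot":[0,0,0],"hand":1},
  {"dp":[0,0,0.0015],"rot":[0,0,0],"hand":1},
  {"dp":[0,0,0.002],"rot":[0,0,0],"hand":1},
  {"dp":[0,0,0.0025],"rot":[0,0,0],"hand":1},
  {"dp":[0,0,0.003],"rot":[0,0,0],"hand":1},
  {"dp":[0,0,0.0035],"rot":[0,0,0],"hand":1},
  {"dp":[0,0,0.0035],"rot":[0,0,0],"hand":1},
  {"dp":[0,0,0.0035],"rot":[0,0,0],"hand":1},
])

```text
time_s: 9.05
eef_pos: [0.5795, 0.2713, 0.0741]
tcp_rot: [[-0.603, 0.798, -0.0], [0.798, 0.603, -0.0], [-0.0, -0.0, -1.0]]
force: [-0.3, 0.8, -0.3]
grip_width: 0.0553
grip_force: 20.0
```

play_rows([
  {"dp":[0,0,0.0005],"rot":[0,0,0],"hand":1},
  {"dp":[0,0,0.0005],"rot":[0,0,0],"hand":1},
  {"dp":[0,0,0.001],"rot":[0,0,0],"hand":1},
  {"dp":[0,0,0.001],"rot":[0,0,0],"hand":1},
  {"dp":[0,0,0.001],"rot":[0,0,0],"hand":1},
  {"dp":[0,0,0.0015],"rot":[0,0,0],"hand":1},
  {"dp":[0,0,0.0015],"rot":[0,0,0],"hand":1},
  {"dp":[0,0,0.0015],"rot":[0,0,0],"hand":1},
])

```text
time_s: 9.85
eef_pos: [0.5797, 0.2714, 0.0739]
tcp_rot: [[-0.603, 0.798, 0.0], [0.798, 0.603, 0.0], [-0.0, 0.0, -1.0]]
force: [-4.8, -2.6, 13.2]
grip_width: 0.0553
grip_force: 20.0
```

It has seated: 13 N upward at the expected height. Now I release and back off.

play_rows([
  {"dp":[0,0,-0.001],"rot":[0,0,0],"hand":1},
  {"dp":[0,0,-0.001],"rot":[0,0,0],"hand":-0.3},
  {"dp":[0,0,-0.001],"rot":[0,0,0],"hand":-0.4},
  {"dp":[0,0,-0.001],"rot":[0,0,0],"hand":-0.6},
  {"dp":[0,0,-0.001],"rot":[0,0,0],"hand":-0.8},
  {"dp":[0,0,-0.001],"rot":[0,0,0],"hand":-0.8},
  {"dp":[0,0,-0.001],"rot":[0,0,0],"hand":-0.8},
  {"dp":[0,0,-0.001],"rot":[0,0,0],"hand":-0.8},
])

```text
time_s: 10.65
eef_pos: [0.5795, 0.2713, 0.0736]
tcp_rot: [[-0.603, 0.798, -0.0], [0.798, 0.603, -0.0], [0.0, -0.0, -1.0]]
force: [-0.7, 0.1, 0.0]
grip_width: 0.0829
grip_force: 0.0
```

play_rows([
  {"dp":[0,0,-0.005],"rot":[0,0,0],"hand":-0.8},
  {"dp":[0,0,-0.02],"rot":[0,0,0],"hand":-0.8},
  {"dp":[0,0,-0.04],"rot":[0,0,0],"hand":-0.8},
  {"dp":[0,0,-0.065],"rot":[0,0,0],"hand":-0.8},
  {"dp":[0,0,-0.09],"rot":[0,0,0],"hand":-0.8},
  {"dp":[0,0,-0.11],"rot":[0,0,0],"hand":-0.8},
  {"dp":[0,0,-0.12],"rot":[0,0,0],"hand":-0.8},
  {"dp":[0,0,-0.12],"rot":[0,0,0],"hand":-0.8},
])

```text
time_s: 11.45
eef_pos: [0.5805, 0.2717, 0.1959]
tcp_rot: [[-0.603, 0.798, 0.003], [0.798, 0.603, 0.001], [-0.001, 0.003, -1.0]]
force: [0.2, -0.7, 0.1]
grip_width: 0.0833
grip_force: 0.0
```

Run:
```python
from h import *
delta(.58,.267,.2)
ims=[]
for c in ('scene','side'):
    cal,im,d=snap(c)
    p=pts(cal,d,d>0); q=p[(np.hypot(p[:,0]-.58,p[:,1]-.268)<.04)&(abs(p[:,2]-.096)<.005)]
    # exclude spindle
    print(c,len(q),np.median(q[:,2]) if len(q) else 0,(q.min(0)+q.max(0))[:2]/2)
    eye=np.array(cal['eye']);K=np.array(cal['mtx']); P=np.array(cal['orientation']).T@(np.array([.58,.266,.08])-eye)
    u,v=int(K[0,0]*P[0]/-P[2]+K[0,2]),int(K[1,1]*P[1]/P[2]+K[1,2])
    a=max(0,v-50);b=max(0,u-50); ims.append(cv2.resize(im[a:a+100,b:b+100,::-1],(390,390)))
cv2.imwrite('pics/end.png',np.hstack(ims))
```

```text
t 11.45 tcp [0.5805 0.2717 0.1959] f [ 0.2 -0.7  0.1] w 0.0832592631712421 0.0
yang 37.0722700872678 dp [-0.0035 -0.0032 -0.0041]
scene 272 0.0967238778838034 [0.58346144 0.26801384]
side 161 0.09767450366471042 [0.58107989 0.267527  ]
```

View pics/end.png

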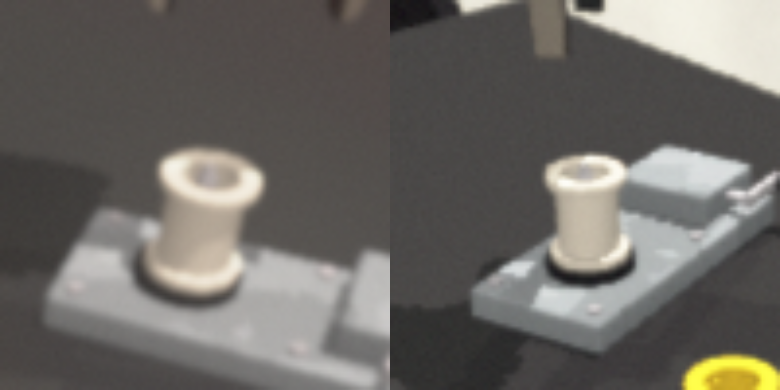

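The spool sits flat on the platter around the spindle, with its top at 96–97 mm as expected, and the gripper is clear.

```bash
python3 -c "
from station import r
print(r.job_done())"
```

```text
the job is handed in; nothing more can be done
None
```

The white tall spool is on the winder spindle, flat on the platter and released, and the job is handed in; no verdict came back. The arm never went near the squat spool or the motor, though I did not re-measure their positions.

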